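Seat the pump's end plate with four lever nuts

TASK

Tighten the four orange lever nuts on the blue pump clockwise, about a half turn each, in cross order (any nut first, then the one diagonally opposite, then the other two), so that the end plate comes down evenly onto its seal without being cocked. Push each arm round with the closed fingertips rather than gripping it, and bring each nut up firmly against its seat with a push of about 12 N, never over 20 N, before going to the next; leave the other things on the bench where they are.

Things in the scene. Friction and masses are not known exactly. Their poses are not given: they have to be found in the camera images.
- pump: Blue cast pump body bolted to the bench; 70 mm high on a 200 x 200 mm foot, pipe stubs on its +x and -x faces. Origin: centre of its underside, z up. Four upright studs at (+-55, +-55) mm in its own x and y (78 mm from its middle) carry nuts 1 to 4 in ring order: nuts 1 and 3 are diagonal partners, and so are 2 and 4.
- plate: Aluminium end plate, 158 x 158 x 12 mm, flat but for a 2 mm raised disc (52 mm across) in its middle. Origin: centre of its underside, z its normal. Held 6 mm above its seal by the nuts and follows them down: one nut home tips it about 0.036 rad, its diagonal partner levels it again; two neighbours alone tip it about 0.051 rad and nip the seal (limit 0.048).
- nut1: Lever nut on the pump's +x +y stud (pump frame), diagonal partner of nut 3. Steel hub 22 mm across and 22 mm high, one level orange arm along the nut's own +x: 10 mm wide, 14 mm tall, reaching 52 mm from the stud axis, underside 6 mm above the origin. Origin: on the stud axis, at the hub's underside on the plate's top: 90 mm above the bench at the start, 84 to 86 mm when home.
- arm1 (a point): Point on nut 1's arm where it is pushed: 40 mm out from the stud axis along the nut's x, 13 mm above the nut's origin (middle of the arm's height). Moves and turns with the nut.
- seat1 (a point): Point on the axis of stud 1 at the height where nut 1's origin ends up when home: the nut starts 3.3 to 5.2 mm above it and is home within 0.4 mm of it. (It rocks a millimetre or so with the plate as the other nuts are turned.)
- nut2: Lever nut on the pump's -x +y stud (pump frame), diagonal partner of nut 4. Same shape as nut 1. All nuts tighten clockwise seen from above; the arm sweeps on the side away from the plate's middle. They stay where they are left, but the arm springs back a few degrees off the seat when let go; that is all right.
- arm2 (a point): Point on nut 2's arm where it is pushed: 40 mm out from the stud axis along the nut's x, 13 mm above the nut's origin (middle of the arm's height). Moves and turns with the nut.
- seat2 (a point): Point on the axis of stud 2 at the height where nut 2's origin ends up when home: the nut starts 3.3 to 5.2 mm above it and is home within 0.4 mm of it. (It rocks a millimetre or so with the plate as the other nuts are turned.)
- nut3: Lever nut on the pump's -x -y stud (pump frame), diagonal partner of nut 1. Same as nut 1. Each nut runs with about 2 to 4 N at the arm for about a half turn (145 to 200 degrees, different for each nut and each time), then meets a firm, slightly springy seat, where the push rises about 0.5 to 3 N per mm of further travel (a soft arm's give included). Where the seat lies can only be felt.
- arm3 (a point): Point on nut 3's arm where it is pushed: 40 mm out from the stud axis along the nut's x, 13 mm above the nut's origin (middle of the arm's height). Moves and turns with the nut.
- seat3 (a point): Point on the axis of stud 3 at the height where nut 3's origin ends up when home: the nut starts 3.3 to 5.2 mm above it and is home within 0.4 mm of it. (It rocks a millimetre or so with the plate as the other nuts are turned.)
- nut4: Lever nut on the pump's +x -y stud (pump frame), diagonal partner of nut 2. Same as nut 1. A nut is snug when pushed on against its seat with 8 N or more for 0.1 s; more than 20 N of contact force on a nut strips it. The forces of all contacts add up, whatever their direction, so clamping the arm in the gripper (20 N a side) is already too much: push it with the shut fingers.
- arm4 (a point): Point on nut 4's arm where it is pushed: 40 mm out from the stud axis along the nut's x, 13 mm above the nut's origin (middle of the arm's height). Moves and turns with the nut.
- seat4 (a point): Point on the axis of stud 4 at the height where nut 4's origin ends up when home: the nut starts 3.3 to 5.2 mm above it and is home within 0.4 mm of it. (It rocks a millimetre or so with the plate as the other nuts are turned.)
- spray_can: Red and silver spray can with a white cap, 56 mm across, 170 mm high, standing on the bench. Bystander. Origin: centre of its underside, z up.
- cup: White ceramic cup, 72 mm across, 80 mm high. Bystander. Origin: centre of its underside.
- screwdriver: Screwdriver with a yellow handle lying on the bench. Bystander. Its x axis runs from handle to tip.
- spanner: Steel spanner lying on the bench. Bystander. Its x axis runs along it.
- gasket: Old black rubber ring gasket, 84 mm across, 5 mm thick, lying on the bench. Bystander.
- spare_nut: Spare lever nut, orange arm and steel hub, just like those on the pump but lying loose on the bench. Bystander, not used.
- parts_bin: Blue open plastic bin, 140 x 200 x 50 mm, on the bench. Bystander. Origin: centre of its underside.
- torch: Black torch, a cylinder 32 mm across and 150 mm long lying on the bench. Bystander.

How it is judged (in metres and radians):
On the way, in this order (a step that is already met when the one before it is completed fails the run):
1. a first nut is home on its seat and pushed snug with at least 8 N, the other three not yet home (((contact force between anything else and nut1 above 8 N and z of nut1 in the frame of seat1 below 0.0004 m and not (z of nut2 in the frame of seat2 below 0.0004 m) and not (z of nut3 in the frame of seat3 below 0.0004 m) and not (z of nut4 in the frame of seat4 below 0.0004 m)) or (contact force between anything else and nut2 above 8 N and z of nut2 in the frame of seat2 below 0.0004 m and not (z of nut1 in the frame of seat1 below 0.0004 m) and not (z of nut3 in the frame of seat3 below 0.0004 m) and not (z of nut4 in the frame of seat4 below 0.0004 m)) or (contact force between anything else and nut3 above 8 N and z of nut3 in the frame of seat3 below 0.0004 m and not (z of nut1 in the frame of seat1 below 0.0004 m) and not (z of nut2 in the frame of seat2 below 0.0004 m) and not (z of nut4 in the frame of seat4 below 0.0004 m)) or (contact force between anything else and nut4 above 8 N and z of nut4 in the frame of seat4 below 0.0004 m and not (z of nut1 in the frame of seat1 below 0.0004 m) and not (z of nut2 in the frame of seat2 below 0.0004 m) and not (z of nut3 in the frame of seat3 below 0.0004 m)))), for 0.1 s.
2. the diagonally opposite nut is snug too, the other two not yet home (((contact force between anything else and nut1 above 8 N and z of nut1 in the frame of seat1 below 0.0004 m and z of nut3 in the frame of seat3 below 0.0004 m and not (z of nut2 in the frame of seat2 below 0.0004 m) and not (z of nut4 in the frame of seat4 below 0.0004 m)) or (contact force between anything else and nut2 above 8 N and z of nut2 in the frame of seat2 below 0.0004 m and z of nut4 in the frame of seat4 below 0.0004 m and not (z of nut1 in the frame of seat1 below 0.0004 m) and not (z of nut3 in the frame of seat3 below 0.0004 m)) or (contact force between anything else and nut3 above 8 N and z of nut3 in the frame of seat3 below 0.0004 m and z of nut1 in the frame of seat1 below 0.0004 m and not (z of nut2 in the frame of seat2 below 0.0004 m) and not (z of nut4 in the frame of seat4 below 0.0004 m)) or (contact force between anything else and nut4 above 8 N and z of nut4 in the frame of seat4 below 0.0004 m and z of nut2 in the frame of seat2 below 0.0004 m and not (z of nut1 in the frame of seat1 below 0.0004 m) and not (z of nut3 in the frame of seat3 below 0.0004 m)))), for 0.1 s.
3. a third nut is snug, the last not yet home (((contact force between anything else and nut1 above 8 N and not (z of nut3 in the frame of seat3 below 0.0004 m) and z of nut1 in the frame of seat1 below 0.0004 m and z of nut2 in the frame of seat2 below 0.0004 m and z of nut4 in the frame of seat4 below 0.0004 m) or (contact force between anything else and nut2 above 8 N and not (z of nut4 in the frame of seat4 below 0.0004 m) and z of nut1 in the frame of seat1 below 0.0004 m and z of nut2 in the frame of seat2 below 0.0004 m and z of nut3 in the frame of seat3 below 0.0004 m) or (contact force between anything else and nut3 above 8 N and not (z of nut1 in the frame of seat1 below 0.0004 m) and z of nut2 in the frame of seat2 below 0.0004 m and z of nut3 in the frame of seat3 below 0.0004 m and z of nut4 in the frame of seat4 below 0.0004 m) or (contact force between anything else and nut4 above 8 N and not (z of nut2 in the frame of seat2 below 0.0004 m) and z of nut1 in the frame of seat1 below 0.0004 m and z of nut3 in the frame of seat3 below 0.0004 m and z of nut4 in the frame of seat4 below 0.0004 m))), for 0.1 s.
4. the fourth nut is snug and all four are home (z of nut1 in the frame of seat1 below 0.0004 m and z of nut2 in the frame of seat2 below 0.0004 m and z of nut3 in the frame of seat3 below 0.0004 m and z of nut4 in the frame of seat4 below 0.0004 m and (contact force between anything else and nut1 above 8 N or contact force between anything else and nut2 above 8 N or contact force between anything else and nut3 above 8 N or contact force between anything else and nut4 above 8 N)), for 0.1 s.
At the end, for the whole second after the job is handed in: All four nuts are home (each within 0.4 mm of its seated height, about 16 degrees of turn) and still, and the plate is level within 0.006 rad (z of nut1 in the frame of seat1 below 0.0004 m and z of nut2 in the frame of seat2 below 0.0004 m and z of nut3 in the frame of seat3 below 0.0004 m and z of nut4 in the frame of seat4 below 0.0004 m and angle between plate's own z axis and vertical below 0.006 rad and angular speed of each of nut1, nut2, nut3, nut4 below 0.1 rad/s); the robot touches nothing.
It fails at once if a nut is forced: more than 20 N on it (contact force between anything else and nut1 above 20 N or contact force between anything else and nut2 above 20 N or contact force between anything else and nut3 above 20 N or contact force between anything else and nut4 above 20 N).
It fails at once if the plate is tipped more than 0.048 rad, as when two neighbouring nuts are tightened one after the other (angle between plate's own z axis and vertical above 0.048 rad).
It fails at once if a bystander is shifted by more than 30 mm (distance of any of spray_can, cup, screwdriver, spanner, gasket, spare_nut, parts_bin, torch from where it was at the start of the episode above 0.03 m).
It also fails if it takes over 72 s, if anything falls off the work surface, if the arm or the gripper's body presses on something with over 40 N, if the wrist force passes 120 N, or if a joint passes its speed limit or range.

ROBOT

A 6-joint arm with a two-finger parallel gripper is mounted at the origin on the work surface. World frame = base frame: x ahead of the robot, y to its left, z up, the work surface at z = 0. Lengths are in m, angles in degrees, forces in N, time in s.
With the tool pointing down it reaches from about 0.35 to 0.975 m from the base axis. Payload 4.9 kg.
Tool frame: the origin (TCP) lies midway between the tips of the shut fingers; the grasp point (between the pads) lies 19 mm behind it; z points along the fingers, y is the line along which they close (so a half turn about z gives the same grasp; the last joint's range is limited). The gripper opens to 85 mm and grips with 20 to 120 N. Pads are 22 mm wide; open, the fingers measure 114 mm over their backs; the gripper's body (76 mm by 85 mm) begins 54 mm behind the grasp point. The pads swing forward as they close: fully open they stand 13 mm farther back than shut.
Start: joints at [-78.266, 3.019, 92.412, -0, 84.569, -6.818], TCP at [0.199, -0.593, 0.231] pointing down, gripper open.
Joint ranges: [-172.51, 172.51], [-57.92, 126.97], [3.15, 148.05], [-58.71, 238.71], [5.1, 150.11], [-179.66, 179.66]. Speed limits (degrees/s): [147.25, 147.25, 180, 180, 180, 180].

INTERFACE

Orientations are given as [roll, pitch, yaw] about the fixed x, y, z axes, in that order (R = Rz(yaw) Ry(pitch) Rx(roll)).
In Python, from workcell import manip gives the robot as it stands.
- The arm moves only by the shell command python3 -m jog 'ROWS'. ROWS is a JSON list of rows, 1 to 12 of them, each of 7 numbers: a rotation vector rx, ry, rz in degrees, then dx, dy, dz in m, then the finger opening in m; each row is the pose to reach, as a shift and turn from the pose commanded when the command began, along the tool's axes at that moment; what a row does not reach only later rows make up. A row lasts 1/12 s, in which the tool goes at most 0.0417 m and 7.16 degrees, less where a joint would pass 70% of its speed; a pose out of reach is approached as far as the arm can. The fingers move at their own pace and stop on an object; the grip force is fixed at half the most. Time passes only in rows, so rows that do not move let the fingers close. It prints the time, the measured TCP pose, the force, the opening and the grip force at its end.
- manip.sense(): the state, without advancing time (a new reading comes with each control period).
- manip.camera(name): name is "scene" or "top" or "wrist"; returns a dict with "img" (480x640x3 uint8, red, green, blue), "camera_matrix" (3x3 intrinsics, pixels), "rvec" (rotation vector, rad) and "tvec" (3), from world to camera coordinates, as OpenCV has them; the wrist camera has in their place "hand_eye" (4x4, takes a point from camera to tool coordinates, whose origin is the TCP and whose axes are the flange's). Camera axes: x right, y down, z forward; pixel columns grow to the right and rows downward; lengths in m; the calibration is good to about 2 mm. A picture is of the moment at which its call begins: read the wrist's pose just before it. There is no depth.
- manip.finish_job(): hands the job in; it is judged then, once.
Trained networks look in a picture, given as the dict that the camera call returned (one of the last four; its "shot" number tells which), for a name from the list of things; names that differ only in an ending like _2 or _b are one class to them, and where a whole thing is asked for, a point or a joint stands for the part that bears it (a point fixed in the world has none). Each returns a list of dicts, best first, with "confidence" (0 to 1); they miss things now and then, are a little off and sometimes report something else, mostly with a low value. They report only what shows in the picture. A call takes as long as a camera call.
- manip.cut_out(picture, query): "region" (480x640 bool, what is visible of it).
- manip.mark_of(picture, query): "centre" ([x, y, z] in m, in world coordinates, good to about 4 mm: a listed point, or the origin of a listed thing).
The state is a dict: "time": time; "q": joint angles; "qvel": joint speeds; "tau": joint torques, N m; "position": TCP position; "tool_rot": TCP orientation; "force": force on the tool from outside, world axes, zero at the start; "ft_torque": the same for the moment, N m; "width": finger opening in m; "grip_force": force on a finger pad.
Only numpy, scipy, OpenCV 4.12 (cv2) and the standard library are available. Lean on these libraries where they do the work, as an engineer would, in place of code of your own. Each camera call takes 0.05 s, during which the arm holds its last target. There are 200 camera calls.

## Working session

There is one attempt and no reset: what is moved stays moved. The work goes in short steps, Python scripts to look and compute and a shell command to move; the robot and the scene stay as the last step left them, time stands still between calls to the robot, and variables do not carry over. Pictures are saved under pics/ and viewed, at most 10 in all, crops included, and the job is handed in when it is done.

```bash
mkdir -p pics; ls; cat > h.py <<'E'
import numpy as np, cv2
from workcell import manip
def snap(name,fn=None):
    p=manip.camera(name)
    if fn: cv2.imwrite('pics/'+fn,p['img'][:,:,::-1])
    return p
E
python3 - <<'E'
from h import *
s=manip.sense(); print(s)
for c in ['top','scene']:
    p=snap(c,c+'0.png')
    for q in ['pump','plate','nut1','arm1','seat1','spray_can','cup']:
        for d in manip.mark_of(p,q): print(c,q,np.round(d['centre'],4),round(d['confidence'],2), {k:v for k,v in d.items() if k not in('centre','confidence')})
E
```

```text
pics
{'time': 0.0, 'q': array([-7.82662523e+01,  3.05625228e+00,  9.24935016e+01, -1.37281844e-03,
        8.45658906e+01, -6.81885943e+00]), 'qvel': array([ 0.069395  ,  0.00464184, -0.02037148,  0.02051266,  0.07541233,
        0.09906952]), 'tau': array([-8.32639271e-04, -3.93689203e+01, -3.70174742e+01, -2.31096192e-04,
        7.30016400e-03, -1.57511363e-05]), 'position': array([ 0.19871967, -0.59191261,  0.23005919]), 'tool_rot': array([-1.79885011e+02, -1.23738347e-02,  1.85527261e+01]), 'force': array([0.44204069, 0.46797263, 0.15223956]), 'ft_torque': array([-0.0492468 ,  0.02116049,  0.00463999]), 'grip_force': 0.0, 'width': 0.0855298848912919}
top pump [ 0.5785 -0.0486 -0.0017] 0.55 {}
top plate [ 0.44    0.4511 -0.0038] 0.41 {}
top plate [0.5492 0.0227 0.0844] 0.21 {}
top nut1 [ 0.6138 -0.1232  0.0872] 0.6 {}
top nut1 [ 0.512  -0.0834  0.0878] 0.58 {}
top nut1 [ 0.6486 -0.0177  0.0878] 0.49 {}
top nut1 [0.5474 0.0243 0.0822] 0.47 {}
top arm1 [ 0.5788 -0.0452  0.0775] 0.75 {}
top arm1 [ 0.6465 -0.1083  0.1046] 0.67 {}
top arm1 [ 0.5253 -0.1178  0.1027] 0.62 {}
top arm1 [0
[... 564 characters left out ...]
[ 0.6161 -0.1246  0.0843] 0.73 {}
scene nut1 [0.5488 0.0175 0.0898] 0.61 {}
scene nut1 [ 0.4201 -0.4937 -0.0023] 0.56 {}
scene nut1 [ 0.5081 -0.0779  0.0896] 0.52 {}
scene nut1 [ 0.655  -0.0168  0.0868] 0.25 {}
scene arm1 [ 0.5258 -0.1187  0.104 ] 0.59 {}
scene arm1 [0.5142 0.0069 0.1002] 0.55 {}
scene arm1 [0.6435 0.0182 0.1031] 0.52 {}
scene arm1 [ 0.6579 -0.1073  0.1039] 0.45 {}
scene seat1 [ 0.6114 -0.1223  0.0831] 0.91 {}
scene seat1 [ 0.6536 -0.0199  0.0864] 0.79 {}
scene seat1 [ 0.5086 -0.0818  0.0919] 0.68 {}
scene seat1 [0.5512 0.0221 0.0811] 0.59 {}
scene spray_can [0.6514 0.3775 0.0039] 0.75 {}
scene spray_can [0.4427 0.4576 0.0012] 0.72 {}
scene cup [ 0.769 -0.039  0.002] 0.71 {}
```

View pics/top0.png

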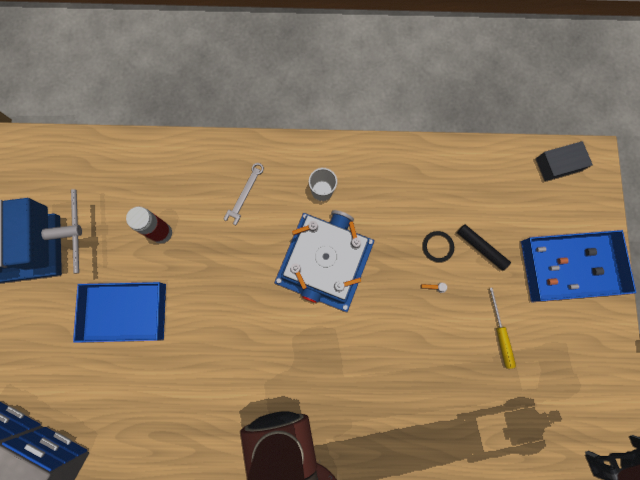

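View pics/scene0.png

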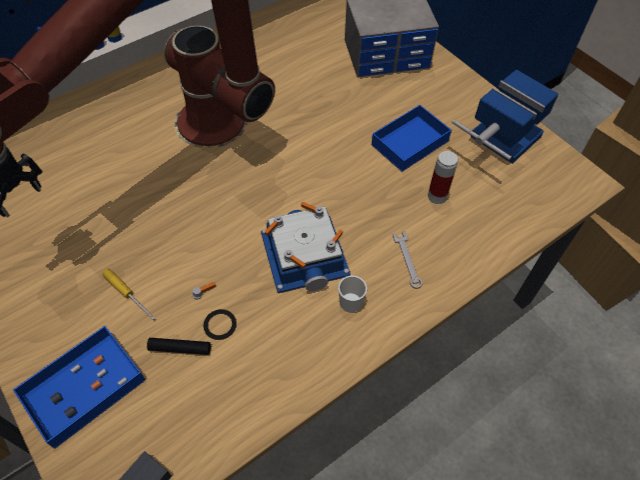

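The top view looks down with +x up and +y left. The pump is near (325,257), the cup near (322,183) and the spare nut near (438,287). The scene view agrees with this.

A square fitted to the network marks puts the stud centre at (0.5815, -0.0505). The four nuts are:

| Nut | Position | Arm direction |
|---|---|---|
| A | (.613, -.1215) | ~20° |
| B | (.5105, -.082) | ~-67° |
| C | (.550, .0205) | ~200° |
| D | (.6525, -.0187) | ~108° |

The diagonal pairs are A–C and B–D. I'll start with A.

```bash
cat > to.py <<'E'
# usage: to.py x y z yaw -> rotation/shift in tool axes from the measured pose
import sys; from h import *
from scipy.spatial.transform import Rotation as R
x=list(map(float,sys.argv[1:])); s=manip.sense()
R0=R.from_euler('xyz',s['tool_rot'],degrees=True); R1=R.from_euler('xyz',[180,0,x[3]],degrees=True)
print('rv',np.round((R0.inv()*R1).as_rotvec(degrees=True),2),'d',np.round(R0.inv().apply(np.array(x[:3])-s['position']),4),'pos',np.round(s['position'],4),'yaw',round(s['tool_rot'][2],1),'q6',round(s['q'][5],1),'F',np.round(s['force'],1),'t',s['time'])
E
python3 -m jog '[[0,0,-91.5,0.582,-0.344,0,0],[0,0,-91.5,0.582,-0.344,0,0],[0,0,-91.5,0.582,-0.344,0,0],[0,0,-91.5,0.582,-0.344,0,0],[0,0,-91.5,0.582,-0.344,0,0],[0,0,-91.5,0.582,-0.344,0,0],[0,0,-91.5,0.582,-0.344,0,0],[0,0,-91.5,0.582,-0.344,0,0],[0,0,-91.5,0.582,-0.344,0,0],[0,0,-91.5,0.582,-0.344,0,0],[0,0,-91.5,0.582,-0.344,0,0],[0,0,-91.5,0.582,-0.344,0,0]]'
python3 to.py 0.6413 -0.0815 0.18 110
```

```text
time: 1.8
position: [0.5271, -0.2125, 0.2317]
tool_rot: [180.0, 0.0, 104.9]
force: [0.7, -1.0, 0.1]
width: -0.0001
grip_force: 0.0
rv [ 0.03  0.04 -5.14] d [0.0974 0.144  0.0517] pos [ 0.5271 -0.2125  0.2317] yaw 104.9 q6 -44.3 F [ 0.7 -1.   0.1] t 1.8
```

```bash
python3 -m jog '[[0,0,-5.1,0.0974,0.144,0.05,0],[0,0,-5.1,0.0974,0.144,0.05,0],[0,0,-5.1,0.0974,0.144,0.05,0],[0,0,-5.1,0.0974,0.144,0.05,0],[0,0,-5.1,0.0974,0.144,0.05,0],[0,0,-5.1,0.0974,0.144,0.05,0],[0,0,-5.1,0.0974,0.144,0.05,0],[0,0,-5.1,0.0974,0.144,0.05,0]]'
python3 to.py 0.6413 -0.0815 0.097 110
python3 - <<'E'
from h import *
from scipy.spatial.transform import Rotation as R
s=manip.sense(); p=snap('wrist','wrist0.png')
for q in ['nut1','arm1']:
    for d in manip.mark_of(p,q): print(q,np.round(d['centre'],4),round(d['confidence'],2))
E
```

```text
time: 2.47
position: [0.6407, -0.085, 0.1819]
tool_rot: [180.0, 0.0, 109.6]
force: [0.5, -0.0, 0.2]
width: -0.0002
grip_force: 0.0
rv [ 0.    0.04 -0.45] d [0.0032 0.0017 0.0849] pos [ 0.6407 -0.085   0.1819] yaw 109.6 q6 -33.7 F [ 0.5 -0.   0.2] t 2.4667
nut1 [ 0.6541 -0.0196  0.0897] 0.85
nut1 [ 0.6134 -0.1218  0.0837] 0.66
nut1 [ 0.5091 -0.0827  0.086 ] 0.58
arm1 [ 0.5204 -0.1235  0.1005] 0.88
arm1 [0.6382 0.0186 0.103 ] 0.72
arm1 [ 0.6506 -0.1089  0.0975] 0.62
```

View pics/wrist0.png

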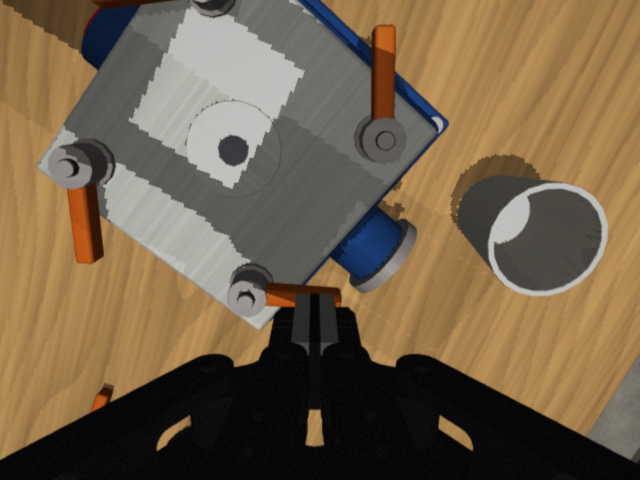

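The wrist view shows the closed fingertips at (315,300), just behind A's arm at (300,295), which agrees with the estimates. I'll descend, then close up slowly.

```bash
python3 -m jog '[[0,0,0,0.004,0.002,0.04,0],[0,0,0,0.004,0.002,0.07,0],[0,0,0,0.004,0.002,0.085,0],[0,0,0,0.004,0.002,0.085,0],[0,0,0,0.004,0.002,0.085,0]]'
python3 -m jog '[[0,0,0,-0.002,0,0,0],[0,0,0,-0.004,0,0,0],[0,0,0,-0.006,0,0,0],[0,0,0,-0.008,0,0,0],[0,0,0,-0.008,0,0,0]]'
python3 to.py 0.6413 -0.0815 0.097 110
```

```text
time: 3.03
position: [0.641, -0.0802, 0.0961]
tool_rot: [-179.9, -0.0, 109.5]
force: [-0.2, -0.4, -0.1]
width: -0.0004
grip_force: 0.0
time: 3.45
position: [0.645, -0.0877, 0.0975]
tool_rot: [179.9, 0.1, 109.6]
force: [0.4, -0.2, -0.7]
width: 0.0005
grip_force: 0.0
rv [ 0.08  0.07 -0.42] d [ 0.0071 -0.0014  0.0004] pos [ 0.645  -0.0877  0.0975] yaw 109.6 q6 -33.9 F [ 0.4 -0.2 -0.7] t 3.45
```

```bash
python3 -m jog '[[0,0,0,-0.0015,0,0,0],[0,0,0,-0.003,0,0,0],[0,0,0,-0.0045,0,0,0],[0,0,0,-0.006,0,0,0],[0,0,0,-0.006,0,0,0]]'
python3 to.py 0.6413 -0.0815 0.097 110; python3 - <<'E'
from h import *
p=snap('wrist')
for q in ['arm1','nut1']:
    for d in manip.mark_of(p,q): print(q,np.round(d['centre'],4),round(d['confidence'],2))
E
```

```text
time: 3.87
position: [0.6463, -0.093, 0.0962]
tool_rot: [-180.0, 0.0, 109.6]
force: [-0.6, 0.5, 0.4]
width: 0.0001
grip_force: 0.0
rv [-0.01  0.   -0.41] d [ 0.0125 -0.0008 -0.0008] pos [ 0.6463 -0.093   0.0962] yaw 109.6 q6 -34.3 F [-0.6  0.5  0.4] t 3.8667
nut1 [ 0.6115 -0.125   0.0872] 0.98
nut1 [ 0.6523 -0.0211  0.0896] 0.92
```

```bash
python3 -m jog '[[0,0,2.5,-0.0018,0.0006,0,0],[0,0,5,-0.0036,0.0012,0,0],[0,0,10,-0.0072,0.0022,0,0],[0,0,15,-0.0109,0.0028,0,0],[0,0,20,-0.0146,0.0031,0,0],[0,0,25,-0.0184,0.003,0,0],[0,0,30,-0.0221,0.0026,0,0],[0,0,35,-0.0258,0.002,0,0],[0,0,40,-0.0295,0.0009,0,0],[0,0,45,-0.033,-0.0004,0,0],[0,0,50,-0.0364,-0.002,0,0],[0,0,50,-0.0364,-0.002,0,0]]'
python3 to.py 0.6413 -0.0815 0.097 110; python3 - <<'E'
from h import *
p=snap('wrist','w1.png')
for q in ['arm1','nut1']:
    for d in manip.mark_of(p,q): print(q,np.round(d['centre'],4),round(d['confidence'],2))
E
```

```text
time: 5.02
position: [0.6564, -0.1273, 0.0957]
tool_rot: [-179.9, -0.1, 59.5]
force: [0.9, 1.9, -2.7]
width: -0.0001
grip_force: 1.0
rv [-4.00e-02 -8.00e-02 -5.05e+01] d [ 0.0319 -0.0362 -0.0012] pos [ 0.6564 -0.1273  0.0957] yaw 59.5 q6 13.1 F [ 0.9  1.9 -2.7] t 5.0167
arm1 [ 0.5237 -0.1225  0.1   ] 0.64
arm1 [ 0.5802 -0.0494  0.0013] 0.23
nut1 [ 0.6125 -0.1219  0.0854] 0.84
nut1 [ 0.6509 -0.0195  0.089 ] 0.78
```

View pics/w1.png

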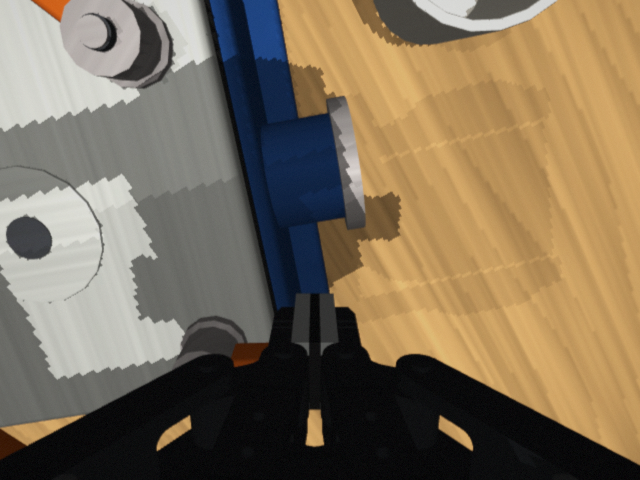

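The finger is behind the arm at (250,353) and pushing it round, with a 2–3 N reaction along the expected direction. I'll continue the arc.

```bash
python3 -m jog '[[0,0,5,-0.0036,0.0012,0,0],[0,0,10,-0.0072,0.0022,0,0],[0,0,15,-0.0109,0.0028,0,0],[0,0,20,-0.0146,0.0031,0,0],[0,0,25,-0.0184,0.003,0,0],[0,0,30,-0.0221,0.0026,0,0],[0,0,35,-0.0258,0.002,0,0],[0,0,40,-0.0295,0.0009,0,0],[0,0,45,-0.033,-0.0004,0,0],[0,0,50,-0.0364,-0.002,0,0],[0,0,55,-0.0396,-0.004,0,0],[0,0,60,-0.0426,-0.0061,0,0]]'
python3 -m jog '[[0,0,5,-0.0036,0.0012,0,0],[0,0,10,-0.0072,0.0022,0,0],[0,0,15,-0.0109,0.0028,0,0],[0,0,20,-0.0146,0.0031,0,0],[0,0,25,-0.0184,0.003,0,0],[0,0,25,-0.0184,0.003,0,0]]'
cat > ck.py <<'E'
# report position relative to a nut axis and force along push; exit 1 if horizontal force is over a limit
import sys; from h import *
N=dict(A=(.6133,-.1215),B=(.5105,-.0823),C=(.5497,.0205),D=(.6525,-.0187))
s=manip.sense(); n=N[sys.argv[1]]; lim=float(sys.argv[2]); sg=-1 if sys.argv[1] in 'AD' else 1
th=s['tool_rot'][2]+90*sg; c,n_=np.cos(np.radians(th)),np.sin(np.radians(th))
r=s['position'][:2]-n; o=np.array([c,n_]); u=np.array([n_,-c]); F=s['force']
print('t %.2f th %.1f R %.1f u %.1f z %.1f | Fpush %.1f Frad %.1f Fz %.1f q6 %.0f'%(s['time'],th,1e3*r@o,1e3*r@u,1e3*s['position'][2],-F[:2]@u,-F[:2]@o,F[2],s['q'][5]))
sys.exit(np.hypot(*F[:2])>lim)
E
python3 ck.py A 6
```

```text
time: 6.17
position: [0.6303, -0.1616, 0.0965]
tool_rot: [180.0, -0.1, -0.6]
force: [2.8, 0.6, -3.0]
width: -0.0002
grip_force: 1.3
time: 6.67
position: [0.6114, -0.1647, 0.0966]
tool_rot: [180.0, -0.1, -25.4]
force: [3.1, -0.5, -1.3]
width: -0.0004
grip_force: 1.1
t 6.67 th -115.4 R 39.8 u -16.8 z 96.6 | Fpush 3.0 Frad 0.9 Fz -1.3 q6 94False
```

```bash
sed -i 's/sys.exit(\(.*\))$/sys.exit(int(\1))/' ck.py
J() { :; }
python3 -m jog '[[0,0,2.5,-0.0018,0.0006,0,0],[0,0,5,-0.0036,0.0012,0,0],[0,0,7,-0.005,0.0016,0,0],[0,0,7,-0.005,0.0016,0,0]]' >/dev/null; python3 ck.py A 5.5 &&
python3 -m jog '[[0,0,2,-0.0014,0.0005,0,0],[0,0,4,-0.0028,0.001,0,0],[0,0,4,-0.0028,0.001,0,0]]' >/dev/null && python3 ck.py A 5.5 &&
python3 -m jog '[[0,0,2,-0.0014,0.0005,0,0],[0,0,4,-0.0028,0.001,0,0],[0,0,4,-0.0028,0.001,0,0]]' >/dev/null && python3 ck.py A 5.5 &&
python3 -m jog '[[0,0,2,-0.0014,0.0005,0,0],[0,0,4,-0.0028,0.001,0,0],[0,0,4,-0.0028,0.001,0,0]]' >/dev/null && python3 ck.py A 5.5 &&
python3 -m jog '[[0,0,2,-0.0014,0.0005,0,0],[0,0,4,-0.0028,0.001,0,0],[0,0,4,-0.0028,0.001,0,0]]' >/dev/null && python3 ck.py A 5.5 &&
python3 -m jog '[[0,0,2,-0.0014,0.0005,0,0],[0,0,4,-0.0028,0.001,0,0],[0,0,4,-0.0028,0.001,0,0]]' >/dev/null && python3 ck.py A 5.5
```

```text
t 7.00 th -122.3 R 39.6 u -16.9 z 96.6 | Fpush 2.7 Frad 0.2 Fz -1.5 q6 100
t 7.25 th -126.3 R 39.5 u -16.8 z 96.5 | Fpush 2.0 Frad -0.4 Fz -1.4 q6 104
t 7.50 th -130.3 R 39.4 u -16.7 z 96.4 | Fpush 2.3 Frad -0.2 Fz -1.2 q6 108
t 7.75 th -134.3 R 39.4 u -16.6 z 96.4 | Fpush 2.6 Frad -0.7 Fz -1.8 q6 112
t 8.00 th -138.3 R 39.3 u -16.5 z 96.3 | Fpush 2.6 Frad 0.0 Fz -2.4 q6 116
t 8.25 th -142.3 R 39.2 u -16.8 z 96.5 | Fpush 4.5 Frad -0.5 Fz -1.5 q6 120
```

```bash

python3 -m jog '[[0,0,1,-0.0007,0.0003,0,0],[0,0,2,-0.0014,0.0005,0,0],[0,0,2,-0.0014,0.0005,0,0]]' >/dev/null; python3 ck.py A 7.5 &&
python3 -m jog '[[0,0,1,-0.0007,0.0003,0,0],[0,0,2,-0.0014,0.0005,0,0],[0,0,2,-0.0014,0.0005,0,0]]' >/dev/null && python3 ck.py A 7.5 &&
python3 -m jog '[[0,0,1,-0.0007,0.0003,0,0],[0,0,2,-0.0014,0.0005,0,0],[0,0,2,-0.0014,0.0005,0,0]]' >/dev/null && python3 ck.py A 7.5
```

```text
t 8.50 th -144.4 R 39.2 u -17.2 z 96.7 | Fpush 6.4 Frad -1.5 Fz -1.1 q6 122
t 8.75 th -146.4 R 39.2 u -17.7 z 96.9 | Fpush 5.8 Frad -0.9 Fz -1.8 q6 125
t 9.00 th -148.4 R 39.1 u -18.2 z 97.1 | Fpush 8.4 Frad -2.1 Fz -2.4 q6 127
```

```bash

python3 -m jog '[[0,0,2,-0.0014,0.0005,0,0],[0,0,4,-0.0028,0.001,0,0],[0,0,4,-0.0028,0.001,0,0],[0,0,4,-0.0028,0.001,0,0]]' >/dev/null; python3 ck.py A 11 &&
python3 -m jog '[[0,0,1,-0.0007,0.0003,0,0],[0,0,2,-0.0014,0.0005,0,0],[0,0,2,-0.0014,0.0005,0,0],[0,0,2,-0.0014,0.0005,0,0]]' >/dev/null; python3 ck.py A 11
```

```text
t 9.33 th -152.4 R 39.0 u -19.2 z 97.5 | Fpush 11.2 Frad -0.9 Fz -2.7 q6 131
t 9.33 th -152.4 R 39.0 u -19.2 z 97.5 | Fpush 11.2 Frad -0.9 Fz -2.7 q6 131
```

```bash

python3 -m jog '[[0,0,1,-0.0007,0.0003,0,0],[0,0,1,-0.0007,0.0003,0,0],[0,0,1,-0.0007,0.0003,0,0]]' >/dev/null; python3 ck.py A 11
python3 -m jog '[[0,0,0,0.004,0,0,0],[0,0,0,0.015,0,0,0],[0,0,0,0.03,0,0,0],[0,0,0,0.03,0,-0.03,0],[0,0,0,0.03,0,-0.06,0],[0,0,0,0.03,0,-0.06,0]]'
python3 - <<'E'
from h import *
for c in ['top','scene']:
    p=snap(c,c+'1.png')
    for q in ['nut1','arm1']:
        for d in manip.mark_of(p,q): print(c,q,np.round(d['centre'],4),round(d['confidence'],2))
E
python3 to.py 0.5217 -0.0195 0.155 110
```

```text
t 9.58 th -153.4 R 39.0 u -19.5 z 97.6 | Fpush 11.9 Frad -0.6 Fz -1.7 q6 132
time: 10.08
position: [0.6024, -0.1814, 0.1633]
tool_rot: [-179.6, -0.3, -63.4]
force: [1.0, -0.6, 1.2]
width: 0.0005
grip_force: 0.0
top nut1 [ 0.6503 -0.0216  0.0924] 0.7
top nut1 [ 0.5103 -0.0849  0.0871] 0.64
top nut1 [ 0.7567  0.1634 -0.0015] 0.48
top nut1 [ 0.6124 -0.1225  0.0815] 0.45
top arm1 [0.6386 0.0196 0.1073] 0.75
top arm1 [ 0.5236 -0.1188  0.1037] 0.59
top arm1 [0.5158 0.0046 0.102 ] 0.44
top arm1 [ 0.5815 -0.1435  0.0975] 0.41
scene nut1 [ 0.6506 -0.0217  0.0861] 0.67
scene nut1 [ 0.5069 -0.0798  0.0916] 0.64
scene nut1 [ 0.6144 -0.1242  0.0833] 0.58
scene nut1 [0.5514 0.0193 0.0896] 0.51
scene nut1 [ 0.5905 -0.1443  0.1   ] 0.46
scene nut1 [ 6.305e-01 -4.570e-01  1.000e-04] 0.33
scene arm1 [0.5109 0.0062 0.0995] 0.73
scene arm1 [ 0.5878 -0.1448  0.098 ] 0.56
scene arm1 [0.6408 0.0195 0.1049] 0.47
scene arm1 [ 0.5255 -0.1191  0.1053] 0.43
scene arm1 [ 0.6156 -0.1232  0.0839] 0.34
rv [  -0.25    0.2  -173.38] d [-0.1773 -0.0034 -0.    ] pos [ 0.5981 -0.1796  0.1544] yaw -63.4 q6 129.8 F [ 0.3 -0.3 -0.6] t 10.3833
```

```bash

python3 -m jog '[[0,0,-86,-0.177,-0.003,-0.01,0],[0,0,-86,-0.177,-0.003,-0.01,0],[0,0,-86,-0.177,-0.003,-0.01,0],[0,0,-86,-0.177,-0.003,-0.01,0],[0,0,-86,-0.177,-0.003,-0.01,0],[0,0,-86,-0.177,-0.003,-0.01,0],[0,0,-86,-0.177,-0.003,-0.01,0],[0,0,-86,-0.177,-0.003,-0.01,0],[0,0,-86,-0.177,-0.003,-0.01,0],[0,0,-86,-0.177,-0.003,-0.01,0],[0,0,-86,-0.177,-0.003,-0.01,0],[0,0,-86,-0.177,-0.003,-0.01,0]]'
python3 -m jog '[[0,0,-87.5,0,0,0,0],[0,0,-87.5,0,0,0,0],[0,0,-87.5,0,0,0,0],[0,0,-87.5,0,0,0,0],[0,0,-87.5,0,0,0,0],[0,0,-87.5,0,0,0,0],[0,0,-87.5,0,0,0,0],[0,0,-87.5,0,0,0,0],[0,0,-87.5,0,0,0,0],[0,0,-87.5,0,0,0,0],[0,0,-87.5,0,0,0,0],[0,0,-87.5,0,0,0,0]]'
python3 to.py 0.5217 -0.0195 0.097 110
```

```text
time: 11.38
position: [0.5217, -0.0203, 0.1648]
tool_rot: [-179.9, 0.1, 22.9]
force: [-0.3, 0.3, -0.4]
width: -0.0002
grip_force: 0.0
time: 12.38
position: [0.5217, -0.0203, 0.1648]
tool_rot: [-179.9, -0.1, 108.9]
force: [0.4, -0.2, -0.2]
width: 0.0002
grip_force: 0.0
rv [-0.14 -0.1  -1.15] d [0.0007 0.0005 0.0678] pos [ 0.5217 -0.0203  0.1648] yaw 108.9 q6 -29.3 F [ 0.4 -0.2 -0.2] t 12.3833
```

```bash

python3 -m jog '[[0,0,-1.2,0.0007,0.0005,0.035,0],[0,0,-1.2,0.0007,0.0005,0.06,0],[0,0,-1.2,0.0007,0.0005,0.068,0],[0,0,-1.2,0.0007,0.0005,0.068,0],[0,0,-1.2,0.0007,0.0005,0.068,0]]'
python3 -m jog '[[0,0,0,0.002,0,0,0],[0,0,0,0.004,0,0,0],[0,0,0,0.006,0,0,0],[0,0,0,0.0075,0,0,0],[0,0,0,0.009,0,0,0],[0,0,0,0.0105,0,0,0],[0,0,0,0.012,0,0,0],[0,0,0,0.012,0,0,0]]'
python3 ck.py C 4
```

```text
time: 12.8
position: [0.5225, -0.0197, 0.098]
tool_rot: [-179.9, -0.0, 109.7]
force: [0.7, 0.0, 0.4]
width: -0.0001
grip_force: 0.0
time: 13.47
position: [0.519, -0.0087, 0.0987]
tool_rot: [180.0, 0.1, 109.7]
force: [-0.4, -2.0, 1.7]
width: -0.0003
grip_force: 1.1
t 13.47 th 199.7 R 38.7 u -17.1 z 98.7 | Fpush 1.8 Frad -1.1 Fz 1.7 q6 -29
```

```bash

python3 -m jog '[[0,0,2.5,0.0018,-0.0006,0,0],[0,0,5,0.0036,-0.0012,0,0],[0,0,10,0.0072,-0.0022,0,0],[0,0,15,0.0109,-0.0028,0,0],[0,0,20,0.0146,-0.0031,0,0],[0,0,25,0.0184,-0.003,0.001,0],[0,0,30,0.0221,-0.0026,0.001,0],[0,0,35,0.0258,-0.002,0.001,0],[0,0,40,0.0295,-0.0009,0.001,0],[0,0,45,0.033,0.0004,0.001,0],[0,0,50,0.0364,0.002,0.001,0],[0,0,50,0.0364,0.002,0.001,0]]' >/dev/null
python3 ck.py C 6 && python3 -m jog '[[0,0,5,0.0036,-0.0012,0,0],[0,0,10,0.0072,-0.0022,0,0],[0,0,15,0.0109,-0.0028,0,0],[0,0,20,0.0146,-0.0031,0,0],[0,0,25,0.0184,-0.003,0,0],[0,0,30,0.0221,-0.0026,0,0],[0,0,35,0.0258,-0.002,0.001,0],[0,0,40,0.0295,-0.0009,0.001,0],[0,0,45,0.033,0.0004,0.001,0],[0,0,50,0.0364,0.002,0.001,0],[0,0,55,0.0396,0.004,0.001,0],[0,0,60,0.0426,0.0061,0.001,0]]' >/dev/null
python3 ck.py C 6 && python3 -m jog '[[0,0,5,0.0036,-0.0012,0,0],[0,0,10,0.0072,-0.0022,0,0],[0,0,15,0.0109,-0.0028,0,0],[0,0,20,0.0146,-0.0031,0,0],[0,0,25,0.0184,-0.003,0,0],[0,0,25,0.0184,-0.003,0,0]]' >/dev/null; python3 ck.py C 6
```

```text
t 14.47 th 149.6 R 39.2 u -15.8 z 96.8 | Fpush 1.2 Frad 0.9 Fz -0.7 q6 25
t 15.47 th 89.6 R 39.9 u -16.4 z 95.0 | Fpush 4.1 Frad -0.2 Fz -0.9 q6 89
t 15.97 th 64.7 R 40.1 u -15.9 z 95.0 | Fpush 1.9 Frad -0.4 Fz -1.2 q6 114
```

```bash

python3 -m jog '[[0,0,2.5,0.0018,-0.0006,0,0],[0,0,5,0.0036,-0.0012,0,0],[0,0,7,0.005,-0.0016,0,0],[0,0,7,0.005,-0.0016,0,0]]' >/dev/null; python3 ck.py C 5.5 &&
python3 -m jog '[[0,0,2,0.0014,-0.0005,0,0],[0,0,4,0.0028,-0.001,0,0],[0,0,4,0.0028,-0.001,0,0]]' >/dev/null && python3 ck.py C 5.5 &&
python3 -m jog '[[0,0,2,0.0014,-0.0005,0,0],[0,0,4,0.0028,-0.001,0,0],[0,0,4,0.0028,-0.001,0,0]]' >/dev/null && python3 ck.py C 5.5 &&
python3 -m jog '[[0,0,2,0.0014,-0.0005,0,0],[0,0,4,0.0028,-0.001,0,0],[0,0,4,0.0028,-0.001,0,0]]' >/dev/null && python3 ck.py C 5.5 &&
python3 -m jog '[[0,0,2,0.0014,-0.0005,0,0],[0,0,4,0.0028,-0.001,0,0],[0,0,4,0.0028,-0.001,0,0]]' >/dev/null && python3 ck.py C 5.5 &&
python3 -m jog '[[0,0,2,0.0014,-0.0005,0,0],[0,0,4,0.0028,-0.001,0,0],[0,0,4,0.0028,-0.001,0,0]]' >/dev/null && python3 ck.py C 5.5 &&
python3 -m jog '[[0,0,2,0.0014,-0.0005,0,0],[0,0,4,0.0028,-0.001,0,0],[0,0,4,0.0028,-0.001,0,0]]' >/dev/null && python3 ck.py C 5.5 &&
python3 -m jog '[[0,0,2,0.0014,-0.0005,0,0],[0,0,4,0.0028,-0.001,0,0],[0,0,4,0.0028,-0.001,0,0]]' >/dev/null && python3 ck.py C 5.5
```

```text
t 16.30 th 57.8 R 40.0 u -15.8 z 95.2 | Fpush 1.9 Frad -0.3 Fz -1.5 q6 121
t 16.55 th 53.8 R 40.1 u -15.5 z 95.5 | Fpush 3.2 Frad -0.1 Fz -2.6 q6 125
t 16.80 th 49.8 R 40.2 u -15.3 z 95.8 | Fpush 2.8 Frad 0.6 Fz -1.7 q6 129
t 17.05 th 45.8 R 40.3 u -15.2 z 95.9 | Fpush 2.8 Frad 0.6 Fz -2.0 q6 133
t 17.30 th 41.8 R 40.4 u -15.0 z 96.1 | Fpush 2.3 Frad 0.8 Fz -2.0 q6 137
t 17.55 th 37.8 R 40.5 u -15.3 z 96.1 | Fpush 4.1 Frad 0.2 Fz -2.2 q6 140
t 17.80 th 33.8 R 40.6 u -16.2 z 96.1 | Fpush 6.6 Frad -0.0 Fz -1.4 q6 144
```

```bash

python3 -m jog '[[0,0,2,0.0014,-0.0005,0,0],[0,0,4,0.0028,-0.001,0,0],[0,0,4,0.0028,-0.001,0,0]]' >/dev/null; python3 ck.py C 10 &&
python3 -m jog '[[0,0,2,0.0014,-0.0005,0,0],[0,0,3,0.0021,-0.0008,0,0],[0,0,3,0.0021,-0.0008,0,0]]' >/dev/null && python3 ck.py C 10 &&
python3 -m jog '[[0,0,1,0.0007,-0.0003,0,0],[0,0,1.5,0.0011,-0.0004,0,0],[0,0,1.5,0.0011,-0.0004,0,0]]' >/dev/null && python3 ck.py C 10
```

```text
t 18.05 th 29.8 R 40.7 u -17.2 z 96.0 | Fpush 9.2 Frad 0.4 Fz -0.4 q6 148
t 18.30 th 26.8 R 40.7 u -18.0 z 96.0 | Fpush 11.8 Frad 0.7 Fz -0.1 q6 151
```

```bash

python3 -m jog '[[0,0,0.5,0.0004,0,0,0],[0,0,0.5,0.0004,0,0,0]]' >/dev/null; python3 ck.py C 10
python3 -m jog '[[0,0,0,-0.004,0,0,0],[0,0,0,-0.015,0,0,0],[0,0,0,-0.03,0,0,0],[0,0,0,-0.03,0,-0.03,0],[0,0,0,-0.03,0,-0.07,0],[0,0,0,-0.03,0,-0.07,0]]' >/dev/null
python3 - <<'E'
from h import *
for c in ['top','scene']:
    p=snap(c,c+'2.png')
    for q in ['nut1','arm1']:
        for d in manip.mark_of(p,q): print(c,q,np.round(d['centre'],4),round(d['confidence'],2))
E
python3 to.py 0.5519 -0.1082 0.165 -152
```

```text
t 18.47 th 26.4 R 40.6 u -18.1 z 96.0 | Fpush 12.3 Frad -0.6 Fz 0.1 q6 151
top nut1 [ 0.6513 -0.0213  0.0873] 0.71
top nut1 [ 0.5101 -0.0844  0.0844] 0.56
top nut1 [ 0.6149 -0.123   0.0874] 0.5
top nut1 [0.5488 0.0226 0.0843] 0.44
top arm1 [ 0.5802 -0.1429  0.1025] 0.64
top arm1 [0.6355 0.0157 0.1043] 0.62
top arm1 [ 0.5237 -0.1197  0.1055] 0.6
top arm1 [0.5786 0.0497 0.0981] 0.53
scene nut1 [ 0.5082 -0.0801  0.0881] 0.63
scene nut1 [0.5513 0.0235 0.0845] 0.62
scene nut1 [ 0.6527 -0.0207  0.0889] 0.57
scene nut1 [ 0.6154 -0.1222  0.0835] 0.47
scene arm1 [ 0.525  -0.1205  0.105 ] 0.71
scene arm1 [ 0.614  -0.1241  0.0853] 0.69
scene arm1 [ 0.5885 -0.1415  0.0993] 0.64
scene arm1 [0.6433 0.0225 0.1037] 0.53
scene arm1 [0.5766 0.0519 0.0965] 0.46
scene arm1 [ 0.5091 -0.0785  0.0868] 0.26
rv [ 1.200e-01 -6.000e-02  8.821e+01] d [ 1.619e-01  9.470e-02 -1.000e-04] pos [0.5654 0.0789 0.1648] yaw -63.8 q6 154.3 F [-0.2 -0.1  0.4] t 19.2667
```

View pics/scene2.png

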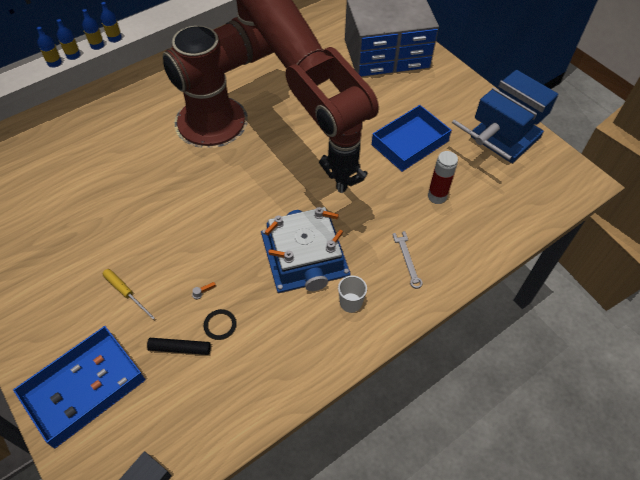

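The scene view shows the arms of A (280,253) and C (330,214) turned home, with B and D untouched. Next is B.

```bash

python3 -m jog '[[0,0,-86,0.162,0.0947,0,0],[0,0,-86,0.162,0.0947,0,0],[0,0,-86,0.162,0.0947,0,0],[0,0,-86,0.162,0.0947,0,0],[0,0,-86,0.162,0.0947,0,0],[0,0,-86,0.162,0.0947,0,0],[0,0,-86,0.162,0.0947,0,0],[0,0,-86,0.162,0.0947,0,0],[0,0,-86,0.162,0.0947,0,0],[0,0,-86,0.162,0.0947,0,0],[0,0,-86,0.162,0.0947,0,0],[0,0,-86,0.162,0.0947,0,0]]'
python3 -m jog '[[0,0,-86,0,0,0,0],[0,0,-86,0,0,0,0],[0,0,-86,0,0,0,0],[0,0,-86,0,0,0,0],[0,0,-86,0,0,0,0],[0,0,-86,0,0,0,0],[0,0,-86,0,0,0,0],[0,0,-86,0,0,0,0],[0,0,-86,0,0,0,0],[0,0,-86,0,0,0,0],[0,0,-86,0,0,0,0],[0,0,-86,0,0,0,0]]'
python3 -m jog '[[0,0,-86,0,0,0,0],[0,0,-86,0,0,0,0],[0,0,-86,0,0,0,0],[0,0,-86,0,0,0,0],[0,0,-86,0,0,0,0],[0,0,-86,0,0,0,0],[0,0,-86,0,0,0,0],[0,0,-86,0,0,0,0],[0,0,-86,0,0,0,0],[0,0,-86,0,0,0,0],[0,0,-86,0,0,0,0],[0,0,-86,0,0,0,0]]'
python3 to.py 0.5519 -0.1082 0.097 203
```

```text
time: 20.27
position: [0.5519, -0.1081, 0.1645]
tool_rot: [-179.9, 0.1, 20.1]
force: [0.2, -0.5, 0.4]
width: -0.0002
grip_force: 0.0
time: 21.27
position: [0.5519, -0.1081, 0.1646]
tool_rot: [-179.9, -0.1, 106.0]
force: [-0.9, 0.3, -0.4]
width: 0.0003
grip_force: 0.0
time: 22.27
position: [0.5519, -0.1081, 0.1645]
tool_rot: [179.9, -0.1, -168.0]
force: [-0.2, 0.0, -0.3]
width: 0.0001
grip_force: 0.0
rv [  0.08  -0.13 -11.02] d [-0.0001 -0.0002  0.0675] pos [ 0.5519 -0.1081  0.1645] yaw -168.0 q6 -120.6 F [-0.2  0.  -0.3] t 22.2667
```

```bash

python3 -m jog '[[0,0,-6,0,0,0.035,0],[0,0,-9,0,0,0.06,0],[0,0,-9,0,0,0.0675,0],[0,0,-9,0,0,0.0675,0],[0,0,-9,0,0,0.0675,0]]' >/dev/null; python3 ck.py B 4
python3 -m jog '[[0,0,0,0.002,0,0,0],[0,0,0,0.004,0,0,0],[0,0,0,0.006,0,0,0],[0,0,0,0.0075,0,0,0],[0,0,0,0.009,0,0,0],[0,0,0,0.0105,0,0,0],[0,0,0,0.0105,0,0,0]]' >/dev/null
python3 ck.py B 4
```

```text
t 22.68 th -69.5 R 39.0 u -30.1 z 98.4 | Fpush 0.0 Frad -0.4 Fz 0.4 q6 -129
t 23.27 th -69.4 R 39.2 u -19.6 z 98.9 | Fpush 0.4 Frad 0.7 Fz -0.2 q6 -130
```

```bash

python3 -m jog '[[0,0,0,0.0015,0,0,0],[0,0,0,0.003,0,0.001,0],[0,0,0,0.0035,0,0.001,0],[0,0,0,0.0035,0,0.001,0]]' >/dev/null; python3 ck.py B 4
python3 -m jog '[[0,0,2.5,0.0018,-0.0006,0,0],[0,0,5,0.0036,-0.0012,0,0],[0,0,10,0.0072,-0.0022,0,0],[0,0,15,0.0109,-0.0028,0,0],[0,0,20,0.0146,-0.0031,0,0],[0,0,25,0.0184,-0.003,0.001,0],[0,0,30,0.0221,-0.0026,0.001,0],[0,0,35,0.0258,-0.002,0.001,0],[0,0,40,0.0295,-0.0009,0.001,0],[0,0,45,0.033,0.0004,0.001,0],[0,0,50,0.0364,0.002,0.001,0],[0,0,50,0.0364,0.002,0.001,0]]' >/dev/null
python3 ck.py B 6 && python3 -m jog '[[0,0,5,0.0036,-0.0012,0,0],[0,0,10,0.0072,-0.0022,0,0],[0,0,15,0.0109,-0.0028,0,0],[0,0,20,0.0146,-0.0031,0,0],[0,0,25,0.0184,-0.003,0,0],[0,0,30,0.0221,-0.0026,0,0],[0,0,35,0.0258,-0.002,0.001,0],[0,0,40,0.0295,-0.0009,0.001,0],[0,0,45,0.033,0.0004,0.001,0],[0,0,50,0.0364,0.002,0.001,0],[0,0,55,0.0396,0.004,0.001,0],[0,0,60,0.0426,0.0061,0.001,0]]' >/dev/null
python3 ck.py B 6 && python3 -m jog '[[0,0,5,0.0036,-0.0012,0,0],[0,0,10,0.0072,-0.0022,0,0],[0,0,15,0.0109,-0.0028,0,0],[0,0,20,0.0146,-0.0031,0,0],[0,0,25,0.0184,-0.003,0,0],[0,0,25,0.0184,-0.003,0,0]]' >/dev/null; python3 ck.py B 6
```

```text
t 23.60 th -69.4 R 39.1 u -16.2 z 97.6 | Fpush -0.6 Frad -0.2 Fz 0.1 q6 -130
t 24.60 th 240.5 R 39.2 u -15.8 z 96.8 | Fpush 2.1 Frad -0.2 Fz -1.5 q6 -83
t 25.60 th 180.5 R 40.1 u -15.8 z 95.6 | Fpush 3.3 Frad 0.0 Fz -1.8 q6 -21
t 26.10 th 155.7 R 40.7 u -15.4 z 95.4 | Fpush 2.4 Frad 0.3 Fz -1.0 q6 6
```

```bash

python3 -m jog '[[0,0,2.5,0.0018,-0.0006,0,0],[0,0,5,0.0036,-0.0012,0,0],[0,0,7,0.005,-0.0016,0,0],[0,0,7,0.005,-0.0016,0,0]]' >/dev/null; python3 ck.py B 5.5 &&
python3 -m jog '[[0,0,2,0.0014,-0.0005,0,0],[0,0,4,0.0028,-0.001,0,0],[0,0,4,0.0028,-0.001,0,0]]' >/dev/null && python3 ck.py B 5.5 &&
python3 -m jog '[[0,0,2,0.0014,-0.0005,0,0],[0,0,4,0.0028,-0.001,0,0],[0,0,4,0.0028,-0.001,0,0]]' >/dev/null && python3 ck.py B 5.5 &&
python3 -m jog '[[0,0,2,0.0014,-0.0005,0,0],[0,0,4,0.0028,-0.001,0,0],[0,0,4,0.0028,-0.001,0,0]]' >/dev/null && python3 ck.py B 5.5 &&
python3 -m jog '[[0,0,2,0.0014,-0.0005,0,0],[0,0,4,0.0028,-0.001,0,0],[0,0,4,0.0028,-0.001,0,0]]' >/dev/null && python3 ck.py B 5.5 &&
python3 -m jog '[[0,0,2,0.0014,-0.0005,0,0],[0,0,4,0.0028,-0.001,0,0],[0,0,4,0.0028,-0.001,0,0]]' >/dev/null && python3 ck.py B 5.5 &&
python3 -m jog '[[0,0,2,0.0014,-0.0005,0,0],[0,0,4,0.0028,-0.001,0,0],[0,0,4,0.0028,-0.001,0,0]]' >/dev/null && python3 ck.py B 5.5 &&
python3 -m jog '[[0,0,2,0.0014,-0.0005,0,0],[0,0,4,0.0028,-0.001,0,0],[0,0,4,0.0028,-0.001,0,0]]' >/dev/null && python3 ck.py B 5.5 &&
python3 -m jog '[[0,0,2,0.0014,-0.0005,0,0],[0,0,4,0.0028,-0.001,0,0],[0,0,4,0.0028,-0.001,0,0]]' >/dev/null && python3 ck.py B 5.5 &&
python3 -m jog '[[0,0,2,0.0014,-0.0005,0,0],[0,0,4,0.0028,-0.001,0,0],[0,0,4,0.0028,-0.001,0,0]]' >/dev/null && python3 ck.py B 5.5
```

```text
t 26.43 th 148.8 R 40.7 u -15.6 z 95.3 | Fpush 2.8 Frad -0.3 Fz -2.9 q6 13
t 26.68 th 144.8 R 40.7 u -15.6 z 95.4 | Fpush 3.0 Frad -0.1 Fz -1.9 q6 18
t 26.93 th 140.8 R 40.7 u -15.6 z 95.4 | Fpush 3.1 Frad 0.2 Fz -1.9 q6 22
t 27.18 th 136.8 R 40.7 u -15.6 z 95.5 | Fpush 1.9 Frad -0.5 Fz -1.6 q6 26
t 27.43 th 132.8 R 40.7 u -15.6 z 95.5 | Fpush 2.8 Frad 0.3 Fz -1.3 q6 31
t 27.68 th 128.8 R 40.7 u -15.7 z 95.6 | Fpush 2.0 Frad 0.5 Fz -2.0 q6 35
t 27.93 th 124.7 R 40.6 u -15.7 z 95.6 | Fpush 3.1 Frad -1.2 Fz -2.0 q6 39
t 28.18 th 120.7 R 40.7 u -16.0 z 95.5 | Fpush 2.6 Frad 0.5 Fz -1.8 q6 44
t 28.43 th 116.8 R 40.9 u -16.9 z 95.3 | Fpush 6.2 Frad -0.8 Fz -0.5 q6 48
```

```bash

python3 -m jog '[[0,0,2,0.0014,-0.0005,0,0],[0,0,4,0.0028,-0.001,0,0],[0,0,4,0.0028,-0.001,0,0]]' >/dev/null; python3 ck.py B 10 &&
python3 -m jog '[[0,0,2,0.0014,-0.0005,0,0],[0,0,3,0.0021,-0.0008,0,0],[0,0,3,0.0021,-0.0008,0,0]]' >/dev/null && python3 ck.py B 10 &&
python3 -m jog '[[0,0,1,0.0007,-0.0003,0,0],[0,0,1.5,0.0011,-0.0004,0,0],[0,0,1.5,0.0011,-0.0004,0,0]]' >/dev/null && python3 ck.py B 10
```

```text
t 28.68 th 112.8 R 41.0 u -17.9 z 95.1 | Fpush 9.5 Frad 0.2 Fz 1.5 q6 52
t 28.93 th 109.8 R 41.0 u -18.7 z 94.9 | Fpush 11.8 Frad 0.2 Fz 2.3 q6 56
```

```bash

python3 -m jog '[[0,0,0.5,0.0004,0,0,0],[0,0,0.5,0.0004,0,0,0]]' >/dev/null; python3 ck.py B 10
python3 -m jog '[[0,0,0,-0.004,0,0,0],[0,0,0,-0.015,0,0,0],[0,0,0,-0.03,0,0,0],[0,0,0,-0.03,0,-0.03,0],[0,0,0,-0.03,0,-0.07,0],[0,0,0,-0.03,0,-0.07,0]]' >/dev/null
python3 - <<'E'
from h import *
for c in ['top','scene']:
    p=snap(c)
    for q in ['nut1','arm1']:
        for d in manip.mark_of(p,q): print(c,q,np.round(d['centre'],4),round(d['confidence'],2))
E
python3 to.py 0.6135 0.0106 0.165 105
```

```text
t 29.10 th 109.3 R 41.0 u -18.8 z 94.8 | Fpush 13.3 Frad -0.4 Fz 2.3 q6 56
top nut1 [0.5481 0.0228 0.0834] 0.71
top nut1 [ 0.6502 -0.0197  0.0887] 0.46
top arm1 [0.5779 0.0483 0.0943] 0.74
top arm1 [0.6348 0.021  0.1058] 0.63
top arm1 [ 0.5796 -0.1429  0.1002] 0.47
scene nut1 [ 0.6144 -0.1263  0.083 ] 0.75
scene nut1 [ 0.5083 -0.081   0.0839] 0.7
scene nut1 [ 0.6506 -0.0172  0.0926] 0.56
scene nut1 [0.5506 0.0213 0.0877] 0.54
scene nut1 [ 0.6285 -0.3418  0.001 ] 0.41
scene arm1 [0.5803 0.0514 0.0944] 0.71
scene arm1 [0.5465 0.0227 0.0845] 0.68
scene arm1 [ 0.4864 -0.0469  0.0972] 0.63
scene arm1 [0.6403 0.0194 0.1076] 0.56
scene arm1 [ 0.5904 -0.1456  0.0989] 0.54
scene arm1 [ 0.5827 -0.0514 -0.0023] 0.29
rv [ -0.12  -0.   -85.83] d [ 0.1739 -0.0131 -0.0007] pos [ 0.4535 -0.0589  0.1645] yaw 19.2 q6 54.1 F [0.1 0.3 0.4] t 29.9
```

```bash

python3 -m jog '[[0,0,-86,0.174,-0.013,0,0],[0,0,-86,0.174,-0.013,0,0],[0,0,-86,0.174,-0.013,0,0],[0,0,-86,0.174,-0.013,0,0],[0,0,-86,0.174,-0.013,0,0],[0,0,-86,0.174,-0.013,0,0],[0,0,-86,0.174,-0.013,0,0],[0,0,-86,0.174,-0.013,0,0],[0,0,-86,0.174,-0.013,0,0],[0,0,-86,0.174,-0.013,0,0],[0,0,-86,0.174,-0.013,0,0],[0,0,-86,0.174,-0.013,0,0]]' >/dev/null
python3 -m jog '[[0,0,-86,0,0,0,0],[0,0,-86,0,0,0,0],[0,0,-86,0,0,0,0],[0,0,-86,0,0,0,0],[0,0,-86,0,0,0,0],[0,0,-86,0,0,0,0],[0,0,-86,0,0,0,0],[0,0,-86,0,0,0,0],[0,0,-86,0,0,0,0],[0,0,-86,0,0,0,0],[0,0,-86,0,0,0,0],[0,0,-86,0,0,0,0]]' >/dev/null
python3 to.py 0.6135 0.0106 0.098 198; python3 ck.py D 4
```

```text
rv [ 0.07 -0.14 -6.6 ] d [-0.0003  0.0003  0.0659] pos [0.6135 0.0102 0.1639] yaw -168.6 q6 -107.4 F [-0.5 -0.   0.3] t 31.9
t 31.90 th -258.6 R 36.1 u -32.6 z 163.9 | Fpush 0.5 Frad -0.1 Fz 0.3 q6 -107
```

```bash

python3 -m jog '[[0,0,-6.5,0,0,0.035,0],[0,0,-6.5,0,0,0.058,0],[0,0,-6.5,0,0,0.066,0],[0,0,-6.5,0,0,0.066,0],[0,0,-6.5,0,0,0.066,0]]' >/dev/null; python3 ck.py D 4 &&
python3 -m jog '[[0,0,0,-0.002,0,0,0],[0,0,0,-0.004,0,0,0],[0,0,0,-0.006,0,0,0],[0,0,0,-0.0075,0,0,0],[0,0,0,-0.009,0,0,0],[0,0,0,-0.0105,0,0,0],[0,0,0,-0.012,0,0,0],[0,0,0,-0.012,0,0,0]]' >/dev/null
python3 ck.py D 4
```

```text
t 32.32 th -252.5 R 39.2 u -28.2 z 99.1 | Fpush 0.9 Frad -0.2 Fz 0.2 q6 -114
t 32.98 th -252.5 R 39.0 u -16.0 z 99.9 | Fpush 2.0 Frad -0.2 Fz 1.1 q6 -113
```

```bash

python3 -m jog '[[0,0,2.5,-0.0018,0.0006,0.001,0],[0,0,5,-0.0036,0.0012,0.002,0],[0,0,10,-0.0072,0.0022,0.002,0],[0,0,15,-0.0109,0.0028,0.002,0],[0,0,20,-0.0146,0.0031,0.002,0],[0,0,25,-0.0184,0.003,0.002,0],[0,0,30,-0.0221,0.0026,0.002,0],[0,0,35,-0.0258,0.002,0.002,0],[0,0,40,-0.0295,0.0009,0.003,0],[0,0,45,-0.033,-0.0004,0.003,0],[0,0,50,-0.0364,-0.002,0.003,0],[0,0,50,-0.0364,-0.002,0.003,0]]' >/dev/null
python3 ck.py D 6 && python3 -m jog '[[0,0,5,-0.0036,0.0012,0,0],[0,0,10,-0.0072,0.0022,0,0],[0,0,15,-0.0109,0.0028,0,0],[0,0,20,-0.0146,0.0031,0,0],[0,0,25,-0.0184,0.003,0,0],[0,0,30,-0.0221,0.0026,0,0],[0,0,35,-0.0258,0.002,0.001,0],[0,0,40,-0.0295,0.0009,0.001,0],[0,0,45,-0.033,-0.0004,0.001,0],[0,0,50,-0.0364,-0.002,0.001,0],[0,0,55,-0.0396,-0.004,0.001,0],[0,0,60,-0.0426,-0.0061,0.001,0]]' >/dev/null
python3 ck.py D 6 && python3 -m jog '[[0,0,5,-0.0036,0.0012,0,0],[0,0,10,-0.0072,0.0022,0,0],[0,0,15,-0.0109,0.0028,0,0],[0,0,20,-0.0146,0.0031,0,0],[0,0,25,-0.0184,0.003,0,0],[0,0,25,-0.0184,0.003,0,0]]' >/dev/null; python3 ck.py D 6
```

```text
t 33.98 th 57.4 R 39.6 u -15.5 z 96.2 | Fpush 1.4 Frad 0.6 Fz 0.2 q6 -62
t 34.98 th -2.6 R 39.9 u -16.2 z 94.7 | Fpush 3.1 Frad 0.1 Fz -1.8 q6 -4
t 35.48 th -27.5 R 40.4 u -15.7 z 94.9 | Fpush 3.5 Frad 0.6 Fz -1.9 q6 19
```

```bash

python3 -m jog '[[0,0,2.5,-0.0018,0.0006,0,0],[0,0,5,-0.0036,0.0012,0,0],[0,0,7,-0.005,0.0016,0,0],[0,0,7,-0.005,0.0016,0,0]]' >/dev/null; python3 ck.py D 5.5 &&
python3 -m jog '[[0,0,2,-0.0014,0.0005,0,0],[0,0,4,-0.0028,0.001,0,0],[0,0,4,-0.0028,0.001,0,0]]' >/dev/null && python3 ck.py D 5.5 &&
python3 -m jog '[[0,0,2,-0.0014,0.0005,0,0],[0,0,4,-0.0028,0.001,0,0],[0,0,4,-0.0028,0.001,0,0]]' >/dev/null && python3 ck.py D 5.5 &&
python3 -m jog '[[0,0,2,-0.0014,0.0005,0,0],[0,0,4,-0.0028,0.001,0,0],[0,0,4,-0.0028,0.001,0,0]]' >/dev/null && python3 ck.py D 5.5 &&
python3 -m jog '[[0,0,2,-0.0014,0.0005,0,0],[0,0,4,-0.0028,0.001,0,0],[0,0,4,-0.0028,0.001,0,0]]' >/dev/null && python3 ck.py D 5.5 &&
python3 -m jog '[[0,0,2,-0.0014,0.0005,0,0],[0,0,4,-0.0028,0.001,0,0],[0,0,4,-0.0028,0.001,0,0]]' >/dev/null && python3 ck.py D 5.5 &&
python3 -m jog '[[0,0,2,-0.0014,0.0005,0,0],[0,0,4,-0.0028,0.001,0,0],[0,0,4,-0.0028,0.001,0,0]]' >/dev/null && python3 ck.py D 5.5 &&
python3 -m jog '[[0,0,2,-0.0014,0.0005,0,0],[0,0,4,-0.0028,0.001,0,0],[0,0,4,-0.0028,0.001,0,0]]' >/dev/null && python3 ck.py D 5.5 &&
python3 -m jog '[[0,0,2,-0.0014,0.0005,0,0],[0,0,4,-0.0028,0.001,0,0],[0,0,4,-0.0028,0.001,0,0]]' >/dev/null && python3 ck.py D 5.5 &&
python3 -m jog '[[0,0,2,-0.0014,0.0005,0,0],[0,0,4,-0.0028,0.001,0,0],[0,0,4,-0.0028,0.001,0,0]]' >/dev/null && python3 ck.py D 5.5
```

```text
t 35.82 th -34.3 R 40.5 u -15.8 z 95.4 | Fpush 3.1 Frad 0.2 Fz -1.9 q6 26
t 36.07 th -38.3 R 40.7 u -15.8 z 95.6 | Fpush 2.3 Frad 0.5 Fz -2.0 q6 30
t 36.32 th -42.4 R 40.8 u -15.8 z 95.7 | Fpush 2.9 Frad 0.8 Fz -2.9 q6 33
t 36.57 th -46.4 R 40.8 u -15.8 z 95.8 | Fpush 3.0 Frad 0.9 Fz -1.0 q6 37
t 36.82 th -50.4 R 40.8 u -16.0 z 95.8 | Fpush 4.2 Frad 2.4 Fz -1.1 q6 41
t 37.07 th -54.4 R 40.7 u -17.1 z 96.2 | Fpush 5.7 Frad 2.4 Fz -2.0 q6 45
```

```bash

python3 -m jog '[[0,0,2,-0.0014,0.0005,0,0],[0,0,4,-0.0028,0.001,0,0],[0,0,4,-0.0028,0.001,0,0]]' >/dev/null; python3 ck.py D 10 &&
python3 -m jog '[[0,0,2,-0.0014,0.0005,0,0],[0,0,3,-0.0021,0.0008,0,0],[0,0,3,-0.0021,0.0008,0,0]]' >/dev/null && python3 ck.py D 10 &&
python3 -m jog '[[0,0,1,-0.0007,0.0003,0,0],[0,0,1.5,-0.0011,0.0004,0,0],[0,0,1.5,-0.0011,0.0004,0,0]]' >/dev/null && python3 ck.py D 10
```

```text
t 37.32 th -58.4 R 40.6 u -18.1 z 96.5 | Fpush 8.6 Frad 2.2 Fz -3.4 q6 48
t 37.57 th -61.3 R 40.5 u -18.9 z 96.7 | Fpush 11.2 Frad 1.8 Fz -3.7 q6 51
```

```bash

python3 -m jog '[[0,0,1,-0.0007,0.0003,0,0],[0,0,1,-0.0007,0.0003,0,0],[0,0,1,-0.0007,0.0003,0,0]]' >/dev/null; python3 ck.py D 10
python3 -m jog '[[0,0,0,0.004,0,0,0],[0,0,0,0.015,0,0,0],[0,0,0,0.03,0,0,0],[0,0,0,0.03,0,-0.03,0],[0,0,0,0.03,0,-0.09,0],[0,0,0,0.03,0,-0.1,0],[0,0,0,0.03,0,-0.1,0]]'
python3 - <<'E'
from h import *
for c in ['top','scene']:
    p=snap(c,c+'3.png')
    for q in ['nut1','arm1']:
        for d in manip.mark_of(p,q): print(c,q,np.round(d['centre'],4),round(d['confidence'],2))
    if c=='scene': cv2.imwrite('pics/c3.png',cv2.resize(p['img'][170:310,220:400,::-1],None,fx=4,fy=4))
E
```

```text
t 37.82 th -62.3 R 40.5 u -19.2 z 96.8 | Fpush 11.7 Frad 2.4 Fz -5.0 q6 52
time: 38.4
position: [0.7164, -0.0348, 0.2063]
tool_rot: [179.4, -0.6, 27.7]
force: [1.1, 0.6, 1.8]
width: -0.0002
grip_force: 0.0
top nut1 [ 0.6166 -0.1236  0.0837] 0.74
top nut1 [ 0.5107 -0.0831  0.0833] 0.63
top arm1 [ 0.4893 -0.0465  0.0993] 0.67
top arm1 [ 0.5807 -0.1403  0.099 ] 0.58
scene nut1 [ 0.6114 -0.1227  0.0813] 0.76
scene nut1 [ 0.4873 -0.0475  0.1003] 0.53
scene nut1 [ 0.5085 -0.0794  0.0855] 0.49
scene nut1 [ 0.6515 -0.0189  0.0863] 0.42
scene arm1 [ 0.4886 -0.0497  0.0986] 0.71
scene arm1 [ 0.6824 -0.045   0.1   ] 0.57
scene arm1 [0.5788 0.0505 0.0928] 0.49
```

View pics/c3.png

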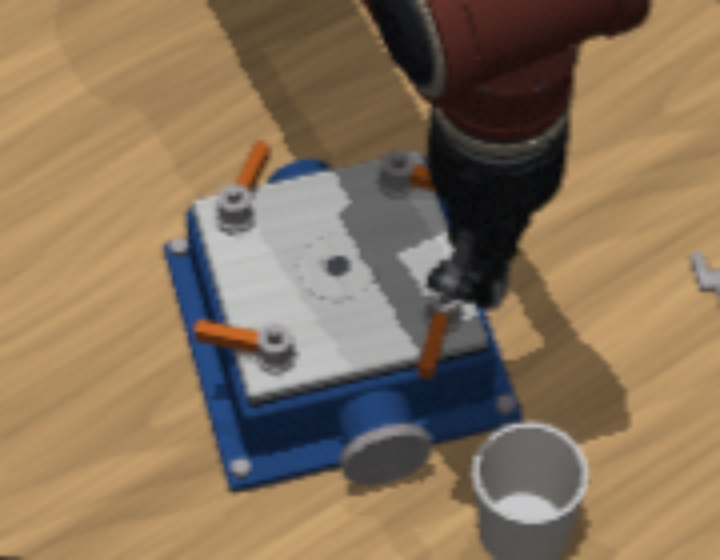

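The crop shows all four arms turned home: (255,165), (225,335), (435,345) and (425,178). The plate looks level and the gripper is clear of everything. Next I hand in.

```bash
python3 -m jog '[[0,0,0,0,0,-0.02,0],[0,0,0,0,0,-0.02,0],[0,0,0,0,0,-0.02,0],[0,0,0,0,0,-0.02,0]]'; python3 -c "
from h import *; print(manip.finish_job())"
```

```text
time: 39.03
position: [0.7119, -0.0336, 0.2146]
tool_rot: [-180.0, 0.1, 27.5]
force: [0.5, -1.3, -0.4]
width: -0.0002
grip_force: 0.0
the job is handed in; nothing more can be done
None
```

I tightened all four nuts in cross order to about 12–13 N each and handed the job in at about 39 s with the gripper clear. In the last pictures every arm was at its seat and the plate looked level; the hand-in returned no verdict.

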